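# Lay the last spice jar in the sloping rack

## Robot

A 6-joint arm with a two-finger parallel gripper is mounted at the origin on a cart in front of the work surface, level with it; the furniture and walls round the work are solid. World frame = base frame: x ahead of the robot, y to its left, z up, the work surface at z = 0. Lengths are in m, angles in rad, forces in N, time in s.
With the tool pointing down it reaches from about 0.275 to 0.825 m from the base axis. Payload 4.9 kg.
Tool frame: the origin (TCP) lies midway between the tips of the shut fingers; the grasp point (between the pads) lies 19 mm behind it (grip_point_offset is the distance from the TCP to the grasp point, in m); z points along the fingers, y is the line along which they close (so a half turn about z gives the same grasp; the last joint's range is limited). The gripper opens to 85 mm and grips with 20 to 120 N. Pads are 22 mm wide; open, the fingers measure 114 mm over their backs; the gripper's body (76 mm by 85 mm) begins 54 mm behind the grasp point. The pads swing forward as they close: fully open they stand 13 mm farther back than shut.
Start: joints at [-1.35, 0.326, -0.193, 1.052, 0, 1.437], TCP at [0.191, -0.516, 0.231] pointing down, gripper open.
Joint ranges: [-2.65, 2.65], [-0.97, 1.79], [-1.3, 1.35], [-1.93, 2.1], [-1.47, 1.37], [-3.14, 3.14]. Speed limits (rad/s): [2.57, 2.57, 3.14, 3.14, 3.14, 3.14].

## Interface

Orientations are given as a rotation vector (axis times angle).
In Python, from cell import * gives the robot as it stands. Calls block until the motion is done:
- movep(position, orientation): joint-space move of the TCP to a pose.
- move_l(position, velocity=0.15, rot=None, until_force=None): straight line of the TCP; rot=None keeps the orientation; velocity is the mean speed in m/s. With until_force (N) it stops when the force on the tool has changed by that much, and returns True; else False.
- set_joints(angles): joint-space move.
- let_go() and grab(newtons=None): open the fingers fully, or close them until they stop; newtons is the grip in N (None keeps the last).
- sleep(seconds).
- ik(position, orientation): joint angles nearest the present ones, or None.
- get_state(): the state.
- grab_frame(name): name is "scene" or "top"; returns a dict with "img" (480x640x3 uint8, red, green, blue), "fx", "fy", "cx", "cy" (pixels), "cam_to_world" (4x4, takes a point from camera to world coordinates). Camera axes: x right, y down, z forward; pixel columns grow to the right and rows downward; lengths in m; the calibration is good to about 2 mm. A picture is of the moment at which its call begins. There is no depth.
A pose or a line that the arm cannot do raises MotionError and nothing moves.
- sign_off(): hands the job in; it is judged then, once.
Trained networks look in the newest picture that a camera, given by its name, has taken for a name from the list of things; names that differ only in an ending like _2 or _b are one class to them, and where a whole thing is asked for, a point or a joint stands for the part that bears it (a point fixed in the world has none). Each returns a list of dicts, best first, with "score" (0 to 1); they miss things now and then, are a little off and sometimes report something else, mostly with a low value. They report only what shows in the picture. A call takes as long as a camera call. They do not tell look-alikes from the thing itself.
- spot_in(camera, name): "centre" ([column, row] in pixels, amid what is visible of it).
- silhouettes(camera, name): "mask" (480x640 bool, what is visible of it) and "centre" ([column, row] in pixels, amid what is visible of it).
- tip_of(camera, name): "centre" ([column, row] in pixels: a listed point, or the origin of a listed thing).
The state is a dict: "clock": time; "q": joint angles; "joint_velocities": joint speeds; "tau": joint torques, N m; "position": TCP position; "eef_rot": TCP orientation; "contact_force": force on the tool from outside, world axes, zero at the start; "wrist_torque": the same for the moment, N m; "finger_gap": opening from 0.0 (shut) to 1.0 (fully open); "grasp_force": force on a finger pad.
Only numpy, scipy, OpenCV 4.12 (cv2) and the standard library are available. Lean on these libraries where they do the work, as an engineer would, in place of code of your own. Each camera call takes 0.05 s, during which the arm holds its last target. There are 200 camera calls.

## Task

Take the spice jar out of the carton and lay it gently in the empty place of the wire rack: on both waved wires, cap up the slope like the other jars, slid down until its foot rests against the front rail. Only its cap stands out of the carton, and in the rack there is no room for fingers round the cap, so first stand the jar upright on the worktop, let go, and take it again round the glass. Leave the other jars, the shaker and the mill where they are.

Things in the scene. Friction and masses are not known exactly. Their poses are not given: they have to be found in the camera images.
- jar_center (a point): centre of the spice jar to be moved, the taller thing in the carton: round glass jar with a red screw cap, 106 mm high, 45 mm across glass and cap (cap: top 21 mm), 0.09 to 0.17 kg. The point lies on its axis, 53 mm above its underside; z axis from foot to cap. At the start it stands upright in one cell, its underside 3 mm above the worktop, its top 26 mm above the carton's rim.
- carton: open cardboard carton, fixed; origin at the centre of its underside on the worktop; 180 mm long along its x, 62 mm wide along y (84 mm over two hanging flaps), 83 mm high. Three 56 mm square cells at x = -59, 0, +59 mm: one holds the jar, one the shaker, one is empty. Fingers can take the cap from above, closing along the carton's y; inside the cell only 5 mm are free round the glass.
- rack: fixed rack of 6 mm wire, 300 mm wide along its y (330 over the screws), 120 mm deep along x, 115 mm high; origin on the worktop under its middle; its low front faces its -x. Three places at y = -90, 0, +90 mm; two hold jars. A jar lies at 25 degrees, cap high at +x, on two waved wires that cross under it 22 mm and 88 mm from its foot if the front rail is pushed in. 45 mm are free between two jars.
- place (a point): where jar_center would be in the empty place, foot against the front rail, if the rail were pushed fully in; 82 mm above the worktop. z axis up the slope along the jar's axis, y axis level across it. Beside the place the waved wires rise to 8 mm below the jar's axis and a rail crosses 14 mm behind the cap, so fingers fit only 57 to 75 mm from the foot. A jar laid down does not slide by itself.
- rack_front: the two screw clamps at the front of the rack with the adjustable front rail that they hold: two straight level wires across all places, which the foot of a jar meets squarely. The rail is clamped 0 to 12 mm down the slope from its inmost position; how far is not told (the pose given is the rack's) and must be felt. It gives up to 3 mm in rubber bushes (0.7 N per mm), then is firm.
- rack_jar_a: one of the two jars of the same kind that lie in the rack and stay there; origin at the centre of its foot, z axis towards its cap
- rack_jar_b: the other jar that lies in the rack and stays there; origin and axis likewise
- shaker: grey pepper shaker, 44 mm across and 90 mm high, upright in another cell of the carton; stays there; origin at the centre of its underside
- mill: wooden salt mill, 58 mm across and 150 mm high, upright on the worktop behind the work; stays there; origin at the centre of its underside. The worktop between carton and rack, in front of the mill, is free for standing the jar on.
Mind the look-alikes: they are no part of the job. What is shaped like the part that bears jar_center but blue or green is not meant.

How it is judged:
By the outcome, as a careful person would: the job done as asked, in the order asked, and still so for the second after the job is handed in, with the robot touching nothing.
It also fails if it takes over 59 s, if anything falls off the work surface, if the arm or the gripper's body presses on something with over 40 N, if the wrist force passes 120 N, or if a joint passes its speed limit or range.

## Working session

There is one attempt and no reset: what is moved stays moved. The work goes in short steps, each a Python script; the robot and the scene stay as the last script left them, time stands still between calls to the robot, and variables do not carry over. Pictures are saved under pics/ and viewed, at most 11 in all, crops included, and the job is handed in when it is done.

```bash
ls; mkdir -p pics
python3 - <<'E'
from cell import *
import cv2,numpy as np
for c in ("scene","top"):
    f=grab_frame(c); cv2.imwrite(f"pics/{c}0.png",f["img"][:,:,::-1])
    print(c,f["fx"],f["fy"],f["cx"],f["cy"],np.round(f["cam_to_world"],4).tolist())
    for n in ("jar_center","carton","rack","place","rack_front","rack_jar_a","shaker","mill"):
        print(n,"spot",[(np.round(d["centre"]).tolist(),round(d["score"],2)) for d in spot_in(c,n)][:5],"tip",[(np.round(d["centre"],1).tolist(),round(d["score"],2)) for d in tip_of(c,n)][:5])
s=get_state();print(s["clock"],s["position"],s["eef_rot"],s["finger_gap"])
E
```

```text
pics
scene 600.0838814266596 600.0838814266596 309.6324934606617 245.25372548145378 [[-0.35, -0.3537, 0.8674, -0.7518], [-0.9367, 0.136, -0.3225, 0.5825], [-0.0039, -0.9254, -0.379, 0.6834], [0.0, 0.0, 0.0, 1.0]]
jar_center spot [([195.0, 311.0], 0.83), ([172.0, 263.0], 0.74), ([298.0, 293.0], 0.64), ([236.0, 268.0], 0.59)] tip [([188.1, 295.6], 0.96), ([194.9, 310.4], 0.95), ([295.4, 292.5], 0.92), ([178.0, 273.6], 0.69), ([234.7, 283.4], 0.53)]
carton spot [([238.0, 296.0], 0.74)] tip [([236.5, 304.1], 0.74)]
rack spot [([354.0, 260.0], 0.85)] tip [([392.3, 266.8], 0.92), ([394.0, 270.8], 0.22)]
place spot [([250.0, 283.0], 0.74)] tip []
rack_front spot [([350.0, 264.0], 0.58)] tip [([395.7, 268.3], 0.71), ([394.1, 269.0], 0.57)]
rack_jar_a spot [([365.0, 242.0], 0.91)] tip [([369.3, 257.8], 0.77)]
shaker spot [([250.0, 283.0], 0.53)] tip []
mill spot [([284.0, 237.0], 0.58), ([236.0, 271.0], 0.16)] tip [([286.5, 258.6], 0.9)]
top 507.14023623476515 507.14023623476515 312.8966082806362 228.74068760637687 [[0.0617, -0.9742, 0.2171, 0.3733], [-0.9981, -0.0615, 0.0079, 0.0663], [0.005
[... 193 characters left out ...]
([255.4, 306.3], 0.96), ([159.3, 210.2], 0.92), ([205.9, 255.7], 0.87), ([152.1, 261.2], 0.74), ([148.1, 302.4], 0.67)]
carton spot [([203.0, 266.0], 0.94), ([464.0, 255.0], 0.24)] tip [([214.8, 262.6], 0.85)]
rack spot [([423.0, 259.0], 0.63)] tip [([412.6, 254.3], 0.58)]
place spot [] tip []
rack_front spot [([414.0, 277.0], 0.61)] tip []
rack_jar_a spot [([381.0, 237.0], 0.8), ([463.0, 257.0], 0.78)] tip [([376.3, 260.7], 0.89), ([459.0, 280.3], 0.62)]
shaker spot [([211.0, 287.0], 0.61)] tip [([213.4, 289.6], 0.67)]
mill spot [([303.0, 167.0], 0.69)] tip [([303.5, 175.9], 0.92)]
1.7 [ 0.19107927 -0.51575917  0.23128132] [-3.09229809e+00 -5.54334480e-01 -1.50394773e-06] 0.9979113041250711
```

View pics/scene0.png

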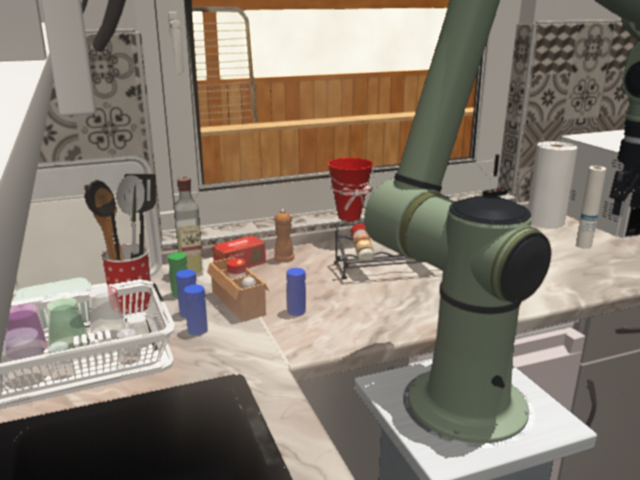

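View pics/top0.png

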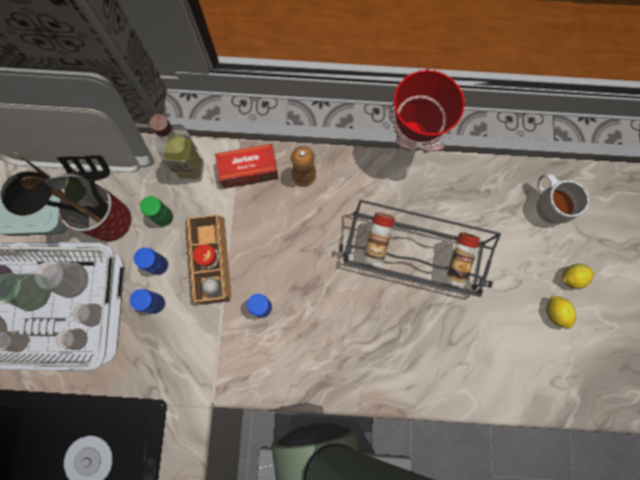

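The scene shows a carton with a red-capped jar at top (205,255) / scene (236,266) and the grey shaker at top (210,287). The rack is at top (420,258) with jars at (380,237) and (463,257), so its middle place is empty.

These could be mistaken for the jar: blue jars at (150,261), (148,302) and (258,306), a green one at (155,211), and the two rack jars. I choose the red-capped one in the carton at top (205,255).

```bash
cat > h.py <<'E'
from cell import *
import cv2,numpy as np
from scipy.spatial.transform import Rotation as R
from scipy.optimize import minimize,least_squares
def ray(f,p):
    M=np.array(f["cam_to_world"]); d=M[:3,:3]@[(p[0]-f["cx"])/f["fx"],(p[1]-f["cy"])/f["fy"],1]
    return M[:3,3],d/np.linalg.norm(d)
def atz(f,p,z):
    o,d=ray(f,p); return o+d*(z-o[2])/d[2]
def proj(f,X):
    M=np.array(f["cam_to_world"]); c=(np.atleast_2d(X)-M[:3,3])@M[:3,:3]
    return np.c_[f["fx"]*c[:,0]/c[:,2]+f["cx"],f["fy"]*c[:,1]/c[:,2]+f["cy"]]
def tri(f1,p1,f2,p2):
    (o1,d1),(o2,d2)=ray(f1,p1),ray(f2,p2)
    s=np.linalg.lstsq(np.c_[d1,-d2],o2-o1,rcond=None)[0]
    a,b=o1+s[0]*d1,o2+s[1]*d2; return (a+b)/2,np.linalg.norm(a-b)
def red(f,lo,hi):
    m=np.zeros((480,640),np.uint8); h=cv2.cvtColor(f["img"],cv2.COLOR_RGB2HSV)
    k=((h[...,0]<8)|(h[...,0]>172))&(h[...,1]>150)&(h[...,2]>70)
    m[lo[1]:hi[1],lo[0]:hi[0]]=k[lo[1]:hi[1],lo[0]:hi[0]]
    n,l,s,c=cv2.connectedComponentsWithStats(m); i=1+np.argmax(s[1:,4]); return c[i],s[i],l==i
def pose_rot(t,y):  # tool z along t, y closing line
    z=t/np.linalg.norm(t); y=y-z*(y@z); y/=np.linalg.norm(y)
    return R.from_matrix(np.c_[np.cross(y,z),y,z]).as_rotvec()
E
python3 - <<'E'
from h import *
T,S=grab_frame("top"),grab_frame("scene")
a=red(T,(185,235),(225,275)); b=red(S,(222,252),(252,280))
print("cap",a[:2],b[:2],tri(T,a[0],S,b[0]))
for n in("rack_jar_a","rack_front","rack","mill","carton"):
  for c in("top",):
    for i,d in enumerate(silhouettes(c,n)):
        m=d["mask"].astype(np.uint8); 
        if not m.any(): continue
        print(n,c,round(d["score"],2),m.sum(),cv2.minAreaRect(cv2.findNonZero(m)),np.round(d["centre"],1))
        np.save(f"m_{n}_{i}.npy",m)
for p in((376.3,260.7),(459,280.3)): print("foot",atz(T,p,.057))
for p in((382.5,220),(468,240)): 
    r=red(T,(int(p[0])-18,int(p[1])-18),(int(p[0])+18,int(p[1])+18)); print("rackcap",r[0],r[1],atz(T,r[0],.11))
for n,p,z in(("mill",(303.5,175.9),0),("blue",(257,305),.06),("carton tip",(214.8,262.6),0),("shaker",(211,287),.09)): print(n,atz(T,p,z))
im=np.hstack([cv2.resize(T["img"][205:310,175:275],(500,525),interpolation=2),cv2.resize(S["img"][245:325,200:257],(300,421),interpolation=2) if 0 else np.zeros((525,1,3),np.uint8)])
c1=cv2.resize(T["img"][205:310,180:235],None,fx=4,fy=4,interpolation=2);c2=cv2.resize(T["img"][190:310,325:505],None,fx=3.2,fy=3.5,interpolation=2)
im=np.hstack([c1,c2[:420]]);print(im.shape);cv2.imwrite("pics/crop1.png",im[:,:,::-1])
E
```

```text
cap (array([203.18103448, 254.57758621]), array([193, 245,  22,  21, 348], dtype=int32)) (array([234.62820513, 263.36538462]), array([227, 258,  19,  14, 156], dtype=int32)) (array([0.53356758, 0.29560226, 0.10344142]), np.float64(0.0009731433031884595))
rack_jar_a top 0.73 1041 ((378.0294189453125, 238.3823699951172), (21.100597381591797, 51.66008758544922), 14.03624439239502) [379.2 236.9]
rack_jar_a top 0.72 1131 ((461.6779479980469, 258.43060302734375), (22.549589157104492, 52.794673919677734), 17.354022979736328) [465.6 256.5]
rack_front top 0.55 998 ((413.5704040527344, 271.8445739746094), (156.67599487304688, 19.049898147583008), 13.744912147521973) [412.5 276.8]
rack top 0.77 2848 ((419.686279296875, 247.35777282714844), (157.17794799804688, 68.35615539550781), 13.348727226257324) [421.  255.7]
mill top 0.62 869 ((302.5, 166.0), (40.0, 25.0), 90.0) [301.  170.6]
carton top 0.89 2348 ((207.41297912597656, 259.00653076171875), (89.07483673095703, 40.71066665649414), 85.71085357666016) [202.8 265.1]
foot [ 0.55099131 -0.06500438  0.057     ]
foot [ 0.51989014 -0.24223746  0.057     ]
rackcap [383.56687898 220.63057325] [374 215  20  12 157] [ 0.62714636 -0.07068214  0.11      ]
rackcap [468.4171123  240.27272727] [458 234  21  13 187] [ 0.59660024 -0.24648048  0.11      ]
mill [0.75030872 0.10525161 0.        ]
blue [0.44108274 0.18175774 0.06      ]
carton tip [0.53329662 0.29110013 0.        ]
shaker [0.46980332 0.2757753  0.09      ]
(420, 796, 3)
```

View pics/crop1.png

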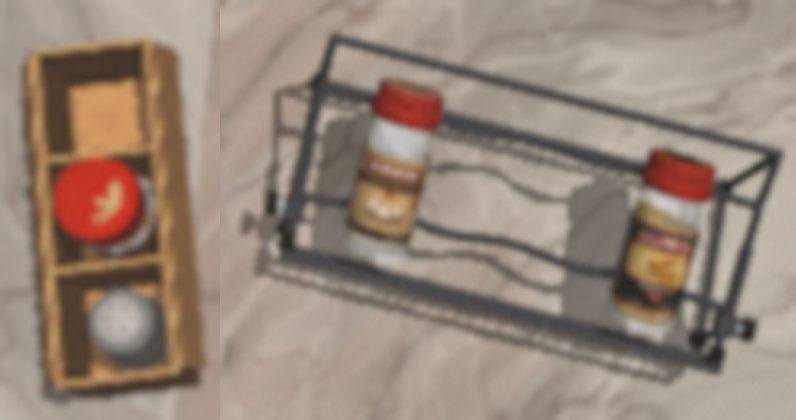

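The crop confirms the choice. The red cap sits in the carton's middle cell, at crop (97,200), which is top (204,255). The shaker is in the near cell at crop (127,328). The rack's middle place is free, between the jars at crop (400,160) and (665,230).

Run:
```python
from h import *
T=grab_frame("top")
q=[atz(T,(180+x/4,205+y/4),.083) for x,y in((30,50),(152,40),(50,390),(165,375))]
print("rim",np.round(q,3).tolist())
u=q[0]-q[2]+q[1]-q[3]; yaw=np.arctan2(u[1],u[0]); print("yaw",np.degrees(yaw),"mean",np.mean(q,0))
# pitch check
for p in(0,10,20,30,40):
  for z in(.066,):
    h=np.radians(6);t=np.array([np.cos(h)*np.cos(np.radians(p)),np.sin(h)*np.cos(np.radians(p)),-np.sin(np.radians(p))])
    g=np.array([.53,.10,z]); r=[]
    for s in(1,-1):
        o=pose_rot(t,s*np.array([-np.sin(h),np.cos(h),0])); j=ik(g+.019*t,o); r.append(None if j is None else np.round(j,2).tolist())
    # rack
    a=np.radians(25+0); w=np.radians(-9.8); e=np.array([np.cos(w),np.sin(w),0]); zz=np.array([0,0,1.])
    an=-np.radians(65+p); tr=np.cos(an)*e+np.sin(an)*zz
    g2=np.array([.595,-.162,.10]); 
    for s in(1,-1):
        j=ik(g2+.019*tr,pose_rot(tr,s*np.array([-np.sin(w),np.cos(w),0]))); r.append(None if j is None else np.round(j,2).tolist())
    print(p,r)
# rack fit by silhouettes
ms=[np.load(f"m_rack_jar_a_{i}.npy") for i in(0,1)]
def mask(f,c,ax,L=.106,rad=.0225):
    b=np.cross(ax,[0,0,1]);b/=np.linalg.norm(b);n=np.cross(b,ax);th=np.linspace(0,6.283,24)
    P=np.vstack([c+s*ax+rad*(np.cos(th)[:,None]*b+np.sin(th)[:,None]*n) for s in(-L/2,L/2)])
    m=np.zeros((480*4,640*4),np.uint8); cv2.fillConvexPoly(m,cv2.convexHull(np.int32(np.round((proj(f,P)+.5)*4))),1); return m
M4=[cv2.resize(m,None,fx=4,fy=4,interpolation=0) for m in ms]
def jars(v):
    x,y,w,d=v[0],v[1],v[2],v[3]; c,s=np.cos(w),np.sin(w); ax=np.array([c*np.cos(.4363),s*np.cos(.4363),np.sin(.4363)])
    return [np.array([x,y,.082])+k*.09*np.array([-s,c,0])-d*ax for k in(1,-1)],ax
def cost(v):
    cs,ax=jars(v); t=0
    for c,m in zip(cs,M4):
        k=mask(T,c,ax); t+=1-(k&m).sum()/(k|m).sum()
    return t
for d in(0,.006,.012):
    r=minimize(lambda v:cost([v[0]*.01,v[1]*.01,v[2]*.1,d]),[58,-16.,-1.7],method="Nelder-Mead",options=dict(xatol=.02,fatol=1e-3,initial_simplex=[[58,-16,-1.7],[59,-16,-1.7],[58,-15,-1.7],[58,-16,-1.2]]))
    print(d,r.x,r.fun)
```

```text
rim [[0.614, 0.343, 0.083], [0.624, 0.278, 0.083], [0.436, 0.312, 0.083], [0.448, 0.254, 0.083]]
yaw 8.940040579253958 mean [0.53062626 0.29657913 0.083     ]
0 [None, None, [-0.44, 0.38, -0.69, 0.08, 0.11, -0.24], [-0.44, 0.38, -0.69, 0.08, 0.11, 2.9]]
10 [None, None, [-0.41, 0.44, -0.5, 0.38, 0.06, -0.24], [-0.41, 0.44, -0.5, 0.38, 0.06, 2.91]]
20 [None, None, [-0.39, 0.52, -0.31, 0.66, 0.02, -0.22], [-0.39, 0.52, -0.31, 0.66, 0.02, 2.92]]
30 [None, None, [-0.38, 0.64, -0.1, 0.92, -0.02, -0.21], [-0.38, 0.64, -0.1, 0.92, -0.02, 2.94]]
40 [None, None, [-0.36, 0.77, 0.12, 1.18, -0.05, -0.19], [-0.36, 0.77, 0.12, 1.18, -0.05, 2.96]]
0 [ 58.00556977 -15.24606861  -1.88353024] 0.14763758935624605
0.006 [ 58.51077522 -15.32890104  -1.71346844] 0.14125863257163263
0.012 [ 59.16013674 -15.52207257  -1.8005312 ] 0.13657729932524043
```

Run:
```python
from h import *
w=np.radians(-9.8)
for p in(0,10,20,30,40,50):
  ok=[]
  for x in(.45,.5,.55,.6,.65,.7):
   for y in(.06,.10,.14):
    for hd in(-70,-45,-25,-10,0,10,25,45,70):
     for s in(1,-1):
      h,P=np.radians(hd),np.radians(p);t=np.array([np.cos(h)*np.cos(P),np.sin(h)*np.cos(P),-np.sin(P)])
      j=ik(np.array([x,y,.066])+.019*t,pose_rot(t,s*np.array([-np.sin(h),np.cos(h),0])))
      if j is not None: ok.append((x,y,hd,s,np.round(j,1).tolist()))
  print(p,len(ok)); [print(o) for o in ok[::max(1,len(ok)//7)]]
```

```text
0 44
(0.45, 0.06, -70, 1, [0.6, 1.3, -0.2, 1.7, -1.3, -3.1])
(0.45, 0.1, 70, 1, [-0.6, 1.2, -0.5, 1.4, 1.3, 3.1])
(0.5, 0.06, 70, 1, [-0.6, 1.3, -0.3, 1.6, 1.3, 3.1])
(0.5, 0.14, -70, 1, [0.7, 1.3, 0.1, 1.9, -1.3, -3.1])
(0.55, 0.1, -70, 1, [0.6, 1.3, 0.1, 1.9, -1.4, -3.1])
(0.6, 0.1, -70, 1, [0.5, 1.4, 0.3, 2.0, -1.4, -3.1])
(0.65, 0.14, -45, 1, [0.5, 1.2, -0.6, -1.9, -1.3, 0.0])
(0.7, 0.14, -45, 1, [0.5, 1.2, -0.5, -1.8, -1.3, 0.0])
10 144
(0.45, 0.06, -70, 1, [0.6, 1.0, -0.4, 1.1, -1.3, 2.5])
(0.5, 0.06, -45, 1, [0.5, 1.1, -1.1, -1.5, -1.3, 0.6])
(0.55, 0.06, -70, 1, [0.5, 1.0, -0.2, 1.0, -1.3, 2.2])
(0.6, 0.06, -70, 1, [0.4, 1.0, -0.2, 0.9, -1.4, 2.1])
(0.6, 0.14, -25, 1, [0.5, 1.1, -1.0, -1.9, -0.9, 0.2])
(0.65, 0.1, 45, 1, [-0.4, 1.1, -0.9, -1.6, 1.1, -0.4])
(0.7, 0.1, -70, 1, [0.4, 1.2, 0.2, 1.1, -1.4, 2.0])
(0.7, 0.14, 25, 1, [-0.1, 1.1, -1.0, -1.9, 0.5, -0.1])
20 228
(0.45, 0.06, -70, 1, [0.6, 0.8, -0.5, 0.7, -1.2, 2.1])
(0.5, 0.1, -45, 1, [0.6, 0.8, -1.0, -0.7, -1.2, 1.0])
(0.55, 0.1, 45, 1, [-0.4, 0.9, -1.1, -1.2, 1.1, -0.8])
(0.6, 0.1, -10, 1, [0.2, 1.0, -1.2, -1.9, -0.4,
[... 865 characters left out ...]
.3, 0.6, -0.8, -0.3, -0.7, -2.3])
(0.6, 0.14, -10, 1, [0.3, 0.6, -1.0, -0.9, -0.3, 0.3])
(0.65, 0.1, 0, -1, [0.1, 0.6, -1.0, -0.9, -0.0, -3.1])
(0.7, 0.06, 25, 1, [-0.2, 0.6, -0.8, -0.6, 0.5, -0.5])
(0.7, 0.14, 45, -1, [-0.2, 0.6, -0.7, -0.4, 0.7, 2.4])
50 304
(0.45, 0.06, -70, 1, [0.4, 0.5, -0.7, 0.4, -0.7, 1.6])
(0.5, 0.06, 0, -1, [-0.0, 0.4, -1.2, -0.8, 0.0, 3.1])
(0.5, 0.14, 70, 1, [-0.2, 0.5, -0.8, 0.2, 0.7, -1.4])
(0.55, 0.14, -25, -1, [0.3, 0.5, -0.9, -0.3, -0.5, -2.5])
(0.6, 0.1, 25, 1, [-0.1, 0.5, -1.0, -0.5, 0.3, -0.4])
(0.65, 0.1, -70, -1, [0.3, 0.7, -0.2, 0.6, -0.7, -1.6])
(0.7, 0.06, 0, 1, [-0.0, 0.6, -0.8, -0.4, 0.0, -0.0])
(0.7, 0.14, 45, -1, [-0.1, 0.6, -0.6, -0.1, 0.5, 2.4])
```

Run:
```python
from h import *
D=np.array([0,0,-1.]); w=np.radians(8.9)
S=(.60,.12)
# feasibility of stand + regrasp
P=np.radians(30);h=np.radians(5);t=np.array([np.cos(h)*np.cos(P),np.sin(h)*np.cos(P),-np.sin(P)])
for s in(1,-1):
  for b in(0,.1): print(ik(np.array([*S,.064])+(.019-b)*t,pose_rot(t,s*np.array([-np.sin(h),np.cos(h),0]))))
c=np.array([.5333,.2958]); best=None
for s in(1,-1):
    o=pose_rot(D,s*np.array([-np.sin(w),np.cos(w),0])); j=ik([*c,.2],o)
    if j is not None and (best is None or abs(j[5])<best[0]): best=(abs(j[5]),o,j)
print(best)
o=best[1]
movep([*c,.19],o)
print(move_l([*c,.084],.12,until_force=6))
st=get_state();print(st["position"],st["contact_force"],st["clock"])
grab(40); st=get_state();print(st["finger_gap"],st["grasp_force"],st["contact_force"])
move_l([*c,.11],.05); st=get_state();print(st["finger_gap"],st["grasp_force"],st["contact_force"],st["clock"])
f=grab_frame("scene");cv2.imwrite("pics/s1.png",f["img"][:,:,::-1])
```

```text
[ 0.06968082  0.8262807  -1.21914292 -1.52175788  0.01522941 -0.0087935 ]
None
[ 0.06968082  0.8262807  -1.21914292 -1.52175788  0.01522941  3.13279915]
None
(np.float64(0.23009731633549313), array([ 0.24375332, -3.13212208, -0.        ]), array([ 0.38543162,  0.45753386, -0.07581192,  1.03745055,  0.        ,
        0.23009732]))
False
[0.53394471 0.29605385 0.08479056] [-0.41839158  0.04506659 -0.55813216] 6.225
0.5063612465758773 40.57292997837067 [-0.10646268 -0.96418584  5.42374279]
0.5057354459322435 40.75425624847412 [-0.73553661 -0.32691654 -1.22475967] 7.3583
```

View pics/s1.png

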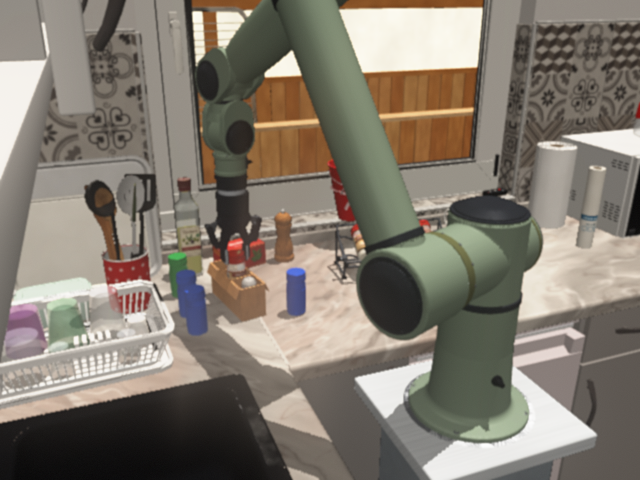

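The cap is gripped and the jar is lifting out of the carton at scene (237,270). Next I lift it clear, stand it at about (0.62, 0.12), and plan the second grasp as a vertical descent with a tilted tool.

Run:
```python
from h import *
D=np.array([0,0,-1.])
for x in(.6,.63,.66):
 for p in(30,35):
  for hd in(0,10):
   P=np.radians(p);h=np.radians(hd);t=np.array([np.cos(h)*np.cos(P),np.sin(h)*np.cos(P),-np.sin(P)])
   print(x,p,hd,[None if (j:=ik(np.array([x,.12,.064+dz])+.019*t,pose_rot(t,np.array([-np.sin(h),np.cos(h),0])))) is None else np.round(j,2).tolist() for dz in(0,.06,.12)])
s=get_state();c=s["position"][:2];o=s["eef_rot"]
move_l([*c,.215],.15)
move_l([.63,.12,.20],.2)
move_l([.63,.12,.105],.12)
print(move_l([.63,.12,.07],.02,until_force=2.5))
s=get_state();print(s["position"],s["contact_force"],s["finger_gap"],s["clock"])
let_go(); 
p=s["position"]; move_l([.63,.12,.20],.15)
T=grab_frame("top");S=grab_frame("scene")
a=spot_in("top","jar_center");b=spot_in("scene","jar_center")
print([(np.round(d["centre"]),round(d["score"],2)) for d in a],[(np.round(d["centre"]),round(d["score"],2)) for d in b]);print(proj(T,[.63,.12,.106]),proj(S,[.63,.12,.106]))
im=np.hstack([T["img"][150:310,170:370],S["img"][160:320,180:380]]);cv2.imwrite("pics/c2.png",cv2.resize(im,(800,320))[:,:,::-1])
```

```text
0.6 30 0 [[0.13, 0.82, -1.21, -1.5, -0.11, 0.06], [0.13, 0.59, -1.21, -1.28, -0.11, 0.06], [0.13, 0.37, -1.18, -1.02, -0.11, 0.06]]
0.6 30 10 [[0.01, 0.83, -1.22, -1.52, 0.14, -0.08], [0.01, 0.59, -1.23, -1.29, 0.14, -0.08], [0.01, 0.36, -1.2, -1.03, 0.14, -0.08]]
0.6 35 0 [[0.12, 0.7, -1.17, -1.25, -0.1, 0.07], [0.12, 0.49, -1.15, -1.03, -0.1, 0.07], [0.12, 0.29, -1.11, -0.79, -0.1, 0.07]]
0.6 35 10 [[0.02, 0.7, -1.18, -1.27, 0.13, -0.09], [0.02, 0.48, -1.17, -1.04, 0.13, -0.09], [0.02, 0.28, -1.13, -0.79, 0.13, -0.09]]
0.63 30 0 [[0.12, 0.79, -1.13, -1.4, -0.1, 0.06], [0.12, 0.59, -1.14, -1.2, -0.1, 0.06], [0.12, 0.39, -1.11, -0.98, -0.1, 0.06]]
0.63 30 10 [[0.01, 0.8, -1.15, -1.42, 0.14, -0.08], [0.01, 0.59, -1.15, -1.21, 0.14, -0.08], [0.01, 0.39, -1.13, -0.98, 0.14, -0.08]]
0.63 35 0 [[0.12, 0.69, -1.09, -1.17, -0.09, 0.07], [0.12, 0.5, -1.08, -0.97, -0.09, 0.07], [0.12, 0.32, -1.05, -0.75, -0.09, 0.07]]
0.63 35 10 [[0.01, 0.69, -1.11, -1.18, 0.13, -0.09], [0.01, 0.5, -1.1, -0.98, 0.13, -0.09], [0.01, 0.31, -1.06, -0.76, 0.13, -0.09]]
0.66 30 0 [[0.11, 0.78, -1.06, -1.32, -0.1, 
[... 215 characters left out ...]
.08]]
0.66 35 0 [[0.11, 0.69, -1.02, -1.1, -0.09, 0.06], [0.11, 0.52, -1.01, -0.91, -0.09, 0.06], [0.11, 0.35, -0.98, -0.72, -0.09, 0.06]]
0.66 35 10 [[0.01, 0.69, -1.03, -1.11, 0.13, -0.09], [0.01, 0.51, -1.02, -0.92, 0.13, -0.09], [0.01, 0.35, -0.99, -0.72, 0.13, -0.09]]
True
[0.63005223 0.11995292 0.08179284] [-0.93115234 -0.28159064  5.26034408] 0.503938612228318 11.4833
[(array([146., 304.]), 0.82), (array([150., 263.]), 0.79), (array([156., 210.]), 0.77), (array([381., 238.]), 0.48)] [(array([185., 282.]), 0.84), (array([294., 257.]), 0.75), (array([174., 266.]), 0.71), (array([196., 311.]), 0.65), (array([297., 293.]), 0.58)]
[[292.02518301 214.14119333]] [[291.19113959 238.59110256]]
```

View pics/c2.png

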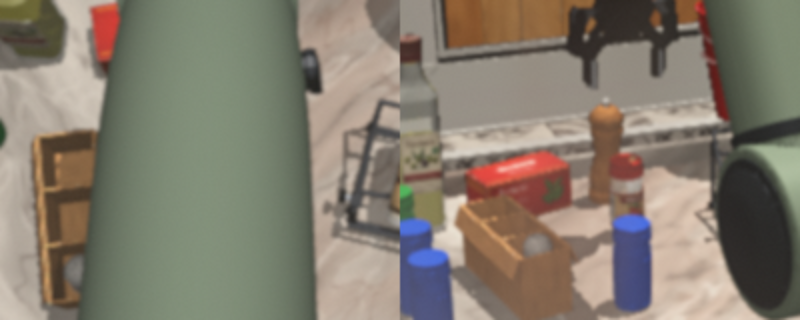

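The scene crop shows the jar standing upright and free at crop (627,185), which is scene (293,252). The arm hides it in the top view, so I clear the arm and measure.

Run:
```python
from h import *
set_joints([-1.35, 0.2, -0.4, 1.052, 0, 1.437])
T,S=grab_frame("top"),grab_frame("scene")
np.save("T.npy",T["img"])
pt=proj(T,[.63,.12,.106])[0].astype(int);ps=proj(S,[.63,.12,.095])[0].astype(int)
a=red(T,pt-18,pt+18);b=red(S,ps-np.array([12,16]),ps+np.array([14,16]))
print(a[:2],b[:2],tri(T,a[0],S,b[0]),"predtop",proj(T,[.63,.12,.106]),proj(T,[.63,.12,.095]),"predscene",proj(S,[.63,.12,.0955]))
print("atz",atz(T,a[0],.103))
for c in("top","scene"):
  for n in("jar_center","rack_jar_a"): print(c,n,[(np.round(d["centre"],1).tolist(),round(d["score"],2)) for d in tip_of(c,n)],[(np.round(d["centre"],1).tolist(),round(d["score"],2)) for d in spot_in(c,n)])
print(get_state()["clock"])
im=np.hstack([T["img"][180:310,270:505],S["img"][200:330,250:450]]);cv2.imwrite("pics/c3.png",cv2.resize(im,(800,239*1),interpolation=2)[:,:,::-1])
```

```text
(array([292.28082192, 215.        ]), array([283, 205,  20,  21, 292], dtype=int32)) (array([291.7027027 , 239.83783784]), array([285, 237,  16,   7,  74], dtype=int32)) (array([0.62887796, 0.11927668, 0.10284467]), np.float64(0.00048272502138232927)) predtop [[292.02518301 214.14119333]] [[292.20514474 215.42116386]] predscene [[291.25346305 242.32053009]]
atz [0.6289363  0.11949239 0.103     ]
top jar_center [([160.2, 211.8], 0.96), ([149.1, 258.8], 0.85), ([258.6, 307.9], 0.84), ([292.6, 220.9], 0.76), ([149.4, 303.1], 0.68)] [([156.0, 211.8], 0.87), ([291.8, 217.2], 0.75), ([149.7, 302.7], 0.65), ([378.9, 236.9], 0.61), ([257.9, 308.2], 0.6), ([151.2, 261.9], 0.57)]
top rack_jar_a [([374.1, 260.3], 0.86), ([456.3, 280.0], 0.69)] [([379.2, 234.0], 0.94), ([462.9, 256.7], 0.64)]
scene jar_center [([187.7, 292.0], 0.98), ([194.4, 309.0], 0.83), ([298.9, 290.6], 0.73), ([176.4, 274.2], 0.71), ([294.8, 260.8], 0.62)] [([293.0, 252.4], 0.96), ([295.1, 290.8], 0.96), ([184.3, 284.0], 0.83), ([175.3, 266.0], 0.81), ([196.8, 312.5], 0.77)]
scene rack_jar_a [([370.3, 258.3], 0.61)] [([363.9, 240.6], 0.88), ([253.0, 282.3], 0.48)]
16.1167
```

View pics/c3.png

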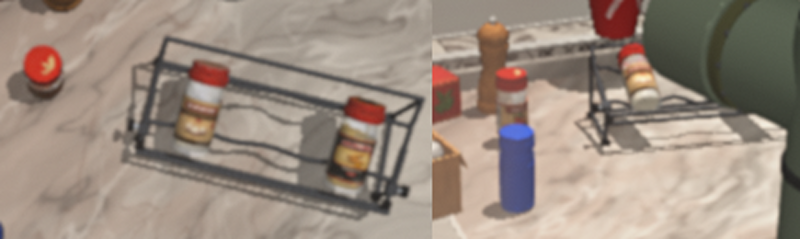

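Run:
```python
from h import *
T,S=grab_frame("top"),grab_frame("scene")
for n,p,q,z in(("front screws",(335.2,254.5),(490.1,283.3),.05),("top rail",(359.7,201.7),(498.3,234.4),.112)):
    A,B=atz(T,p,z),atz(T,q,z); v=A-B; print(n,(A+B)/2,np.linalg.norm(v),np.degrees(np.arctan2(-v[0],v[1])))
w=np.radians(-9.8);e=np.array([np.cos(w),np.sin(w),0]);y=np.array([-e[1],e[0],0])
for z in(.03,.05,.07): print("lateral",z,[(y@((atz(T,p,zz)+atz(T,q,zz))/2)).round(4) for p,q,zz in(((335.2,254.5),(490.1,283.3),z),((359.7,201.7),(498.3,234.4),.112))])
print("fit lateral",y@[.5796,-.1524,0])
# caps of rack jars: triangulate a
a=red(T,(365,205),(400,235)); b=red(S,(342,218),(374,250)); print(a[:2],b[:2],tri(T,a[0],S,b[0]))
# overlay
a25=np.radians(25);ax=e*np.cos(a25)+np.array([0,0,np.sin(a25)]);n=np.cross(ax,y)
C=np.array([.5851,-.1533,.082])-.006*ax
def outl(f,im,c,col,o,k):
    th=np.linspace(0,6.283,24);P=np.vstack([c+s*ax+.0225*(np.cos(th)[:,None]*y+np.sin(th)[:,None]*n) for s in(-.053,.032,.053)])
    for i in range(3): cv2.polylines(im,[np.int32((proj(f,P[24*i:24*i+24])-o+.5)*k)],True,col,1)
out=[]
for f,o,sz in((T,np.array([330,195]),(170,110)),(S,np.array([330,205]),(80,110))):
    k=3;im=cv2.resize(f["img"][o[1]:o[1]+sz[1],o[0]:o[0]+sz[0]],None,fx=k,fy=k,interpolation=2)
    for l in(-.09,0,.09): outl(f,im,C+l*y,(0,255,255),o,k)
    out.append(im)
cv2.imwrite("pics/c4.png",np.hstack(out)[:,:,::-1])
```

```text
front screws [ 0.53934082 -0.14368887  0.05      ] 0.33674156954948314 -7.089762822411287
top rail [ 0.63826798 -0.163436    0.112     ] 0.2927331826202332 -10.177411017589916
lateral 0.03 [np.float64(-0.0531), np.float64(-0.0524)]
lateral 0.05 [np.float64(-0.0498), np.float64(-0.0524)]
lateral 0.07 [np.float64(-0.0465), np.float64(-0.0524)]
fit lateral -0.05152273801225142
(array([383.58227848, 220.58860759]), array([374, 215,  20,  12, 158], dtype=int32)) (array([357.54285714, 227.18571429]), array([351, 224,  15,  10,  70], dtype=int32)) (array([ 0.62677883, -0.06944176,  0.11336111]), np.float64(0.0018016951150281121))
```

View pics/c4.png

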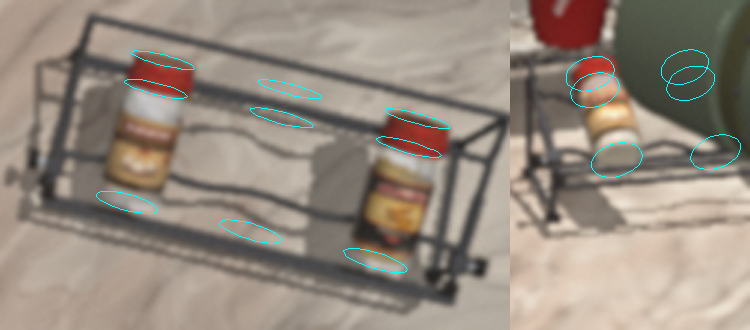

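The overlay on both rack jars agrees to about 2 mm; the jars lie roughly 1 px right of the model at crop (135,185) and (383,250), so I shift the place by -1.5 mm sideways. Next is taking the jar round the glass.

Run:
```python
from h import *
P=np.radians(32);h=np.radians(5);t=np.array([np.cos(h)*np.cos(P),np.sin(h)*np.cos(P),-np.sin(P)]);yy=np.array([-np.sin(h),np.cos(h),0])
o=pose_rot(t,yy); J=np.array([.629,.1195,.065])
D=np.array([0,0,-1.]);od=[pose_rot(D,s*yy) for s in(1,-1)]
c=lambda a:abs((R.from_rotvec(a).inv()*R.from_rotvec(o)).magnitude())
od=min(od,key=c);print(np.degrees(c(od)),ik([.55,.1,.33],od))
movep([.55,.1,.33],od)
move_l(J+[0,0,.12]+.019*t,.2,rot=o)
f0=get_state()["contact_force"]
print(move_l(J+.019*t,.12,until_force=6))
s=get_state();print(s["position"],s["contact_force"]-f0,s["clock"])
grab(40)
s=get_state();print(s["finger_gap"],s["grasp_force"],s["contact_force"]-f0,s["clock"])
S=grab_frame("scene");cv2.imwrite("pics/c5.png",cv2.resize(S["img"][180:330,200:400],(800,600),interpolation=2)[:,:,::-1])
```

```text
58.00000000000003 [ 0.04781045  0.30043983  0.02238801  1.2927445   0.         -0.03945601]
False
[0.6453926  0.1209455  0.05564719] [0.12625224 0.15452594 1.03969718] 22.3167
0.4998567990911918 40.131783108226955 [-2.03751052 -0.60658673  5.70042526] 22.7833
```

View pics/c5.png

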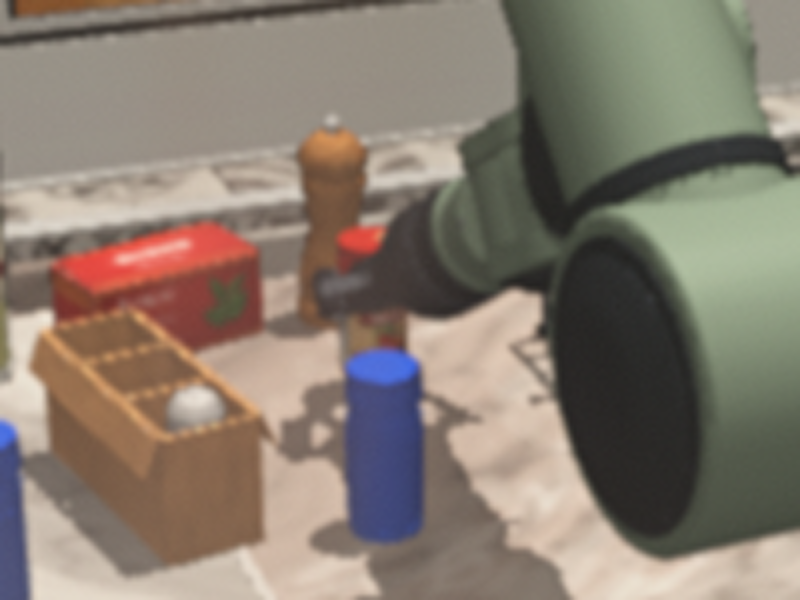

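The fingers hold the jar round the glass just below the cap, at crop (370,290). Now I carry it over the place and lower it slowly.

```bash
cat >> h.py <<'E'
w=np.radians(-9.8);e=np.array([np.cos(w),np.sin(w),0]);Y=np.array([-e[1],e[0],0]);A25=np.radians(25)
AX=e*np.cos(A25)+np.array([0,0,np.sin(A25)]);N=np.cross(AX,Y);N*=np.sign(N[2])
an=-np.radians(97);TR=np.cos(an)*e+np.sin(an)*np.array([0,0,1.]);OR=pose_rot(TR,Y)
CEN=np.array([.5857,-.1538,.082])-.006*AX   # expected final jar centre (d about 6 mm)
E
python3 - <<'E'
from h import *
s=get_state();R0=R.from_rotvec(s["eef_rot"]); v=R0.inv().apply(np.array([.629,.1195,.053])-s["position"]); np.save("v.npy",v);print("v",v, "jar axis in tool",R0.inv().apply([0,0,1]),R.from_rotvec(OR).inv().apply(AX))
tcp=lambda c:c-R.from_rotvec(OR).apply(v)
st=CEN+.009*AX
for k in(.12,.05,0,-.008): print(k,ik(tcp(st+k*N),OR))
move_l(s["position"]+[0,0,.16],.15)
move_l(tcp(st+.12*N),.15,rot=OR)
move_l(tcp(st+.025*N),.12)
sleep(.3);s=get_state();print(s["contact_force"],s["finger_gap"],s["grasp_force"],s["clock"],s["position"]-tcp(st+.025*N))
T,S=grab_frame("top"),grab_frame("scene")
c=np.hstack([cv2.resize(T["img"][190:310,325:505],(540,360)),cv2.resize(S["img"][180:300,320:400],(240,360))]);cv2.imwrite("pics/c6.png",c[:,:,::-1])
E
```

```text
v [ 0.01114361  0.00013052 -0.01254591] jar axis in tool [-8.48995847e-01 -1.61211050e-04 -5.28399494e-01] [-8.48048096e-01  2.40889241e-17 -5.29919264e-01]
0.12 [-0.37935272  0.49080793 -0.08810138  1.11144426 -0.02520612 -0.20680179]
0.05 [-0.36962504  0.59737975 -0.07818667  1.01502504 -0.02404472 -0.19714076]
0 [-0.3632142   0.6781454  -0.05657539  0.9560213  -0.02327809 -0.19077414]
-0.008 [-0.36222662  0.69137586 -0.05198814  0.94740085 -0.0231599  -0.18979339]
[-0.25023268 -0.52635919 -1.55671344] 0.5030522305534926 40.59940103441477 27.5 [ 0.00019205 -0.00010776  0.00067134]
```

View pics/c6.png

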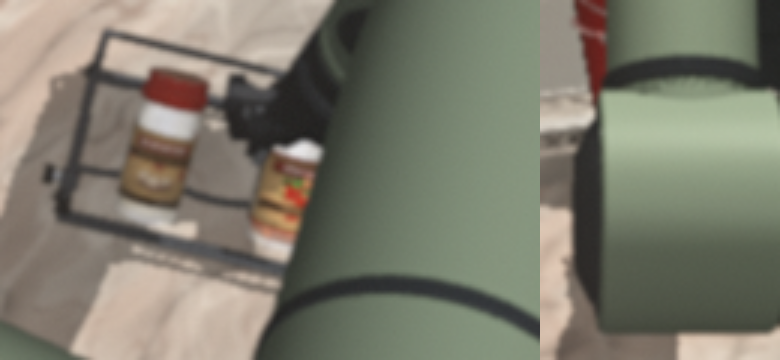

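The jar hangs tilted parallel to its neighbour at crop (285,210), clear of everything. I lower it until it touches.

Run:
```python
from h import *
v=np.load("v.npy");tcp=lambda c:c-R.from_rotvec(OR).apply(v)
st=CEN+.009*AX
s=get_state();f0,m0=s["contact_force"],s["wrist_torque"]
print(move_l(tcp(st+.010*N),.05,until_force=3))
k=.010
while k>-.012:
    k-=.001
    move_l(tcp(st+k*N),.02); s=get_state(); f=s["contact_force"]-f0; m=s["wrist_torque"]-m0
    print(round(k,4),"fN %.2f fA %.2f fY %.2f"%(f@N,f@AX,f@Y),np.round([m@AX,m@Y,m@N],3))
    if f@N>2.0 or np.linalg.norm(f)>4: break
print(s["position"]-tcp(st+k*N),s["clock"],s["finger_gap"])
np.save("k.npy",[k]);np.save("f0.npy",[f0,m0])
```

```text
False
0.009 fN -0.61 fA 0.22 fY 1.33 [ 0.032 -0.044  0.027]
0.008 fN 0.64 fA -0.49 fY 0.19 [ 0.014 -0.085 -0.021]
0.007 fN 0.52 fA 0.27 fY 0.79 [ 0.088 -0.093  0.005]
0.006 fN 0.89 fA -0.06 fY 0.24 [ 0.028 -0.071  0.023]
0.005 fN 1.42 fA 0.60 fY 1.37 [ 0.055  0.065 -0.003]
0.004 fN 7.05 fA 1.10 fY 0.96 [0.08  0.601 0.001]
[-2.17807157e-04 -5.22158053e-06  6.96701284e-04] 29.55 0.4950959779360877
```

Run:
```python
from h import *
v=np.load("v.npy");tcp=lambda c:c-R.from_rotvec(OR).apply(v)
st=CEN+.009*AX; f0,m0=np.load("f0.npy"); k=.0046
def meas(n=5):
    F=[]
    for _ in range(n): sleep(.03);s=get_state();F.append(np.r_[s["contact_force"]-f0,s["wrist_torque"]-m0])
    return np.mean(F,0),s
move_l(tcp(st+k*N),.02)
F,s=meas();base=F[:3]@AX;print("start fN %.2f fA %.2f fY %.2f"%(F[:3]@N,base,F[:3]@Y))
d=0
while d<.024:
    d+=.001; move_l(tcp(st+k*N-d*AX),.02); F,s=meas(); f=F[:3]
    print(round(d,4),"fN %.2f fA %.2f fY %.2f mY %.2f"%(f@N,f@AX,f@Y,F[3:]@Y))
    if f@AX-base>3.2: break
print(s["clock"],s["finger_gap"],s["position"]-tcp(st+k*N-d*AX)); np.save("d.npy",[k,d])
```

```text
start fN 6.22 fA 1.61 fY 0.58
0.001 fN 6.44 fA 2.79 fY 0.63 mY 0.31
0.002 fN 6.32 fA 3.20 fY 0.65 mY 0.18
0.003 fN 5.13 fA 3.17 fY 0.87 mY 0.02
0.004 fN 3.93 fA 2.88 fY 1.27 mY 0.02
0.005 fN 4.12 fA 4.18 fY 1.79 mY -0.25
0.006 fN 5.11 fA 5.56 fY 1.41 mY -0.34
32.4667 0.4976908865320942 [ 0.00074124 -0.0001728   0.00048933]
```

Run:
```python
from h import *
v=np.load("v.npy");tcp=lambda c:c-R.from_rotvec(OR).apply(v)
st=CEN+.009*AX; f0,m0=np.load("f0.npy"); k,d=np.load("d.npy")
def meas(n=6):
    F=[]
    for _ in range(n): sleep(.03);s=get_state();F.append(np.r_[s["contact_force"]-f0,s["wrist_torque"]-m0])
    return np.mean(F,0),s
def go(k,d):
    move_l(tcp(st+k*N-d*AX),.02); F,s=meas(); f=F[:3]
    print("k %.4f d %.4f fN %.2f fA %.2f fY %.2f mY %.2f"%(k,d,f@N,f@AX,f@Y,F[3:]@Y),round(s["clock"],2)); return f
while True:
    k+=.0004; f=go(k,d)
    if f@N<2: break
for _ in range(8):
    d+=.001; f=go(k,d)
    if f@AX>5: break
np.save("d.npy",[k,d])
```

```text
k 0.0050 d 0.0060 fN 5.55 fA 4.41 fY 0.62 mY -0.22 32.92
k 0.0054 d 0.0060 fN 3.80 fA 1.39 fY -0.45 mY 0.03 33.37
k 0.0058 d 0.0060 fN 1.00 fA -0.22 fY 0.13 mY 0.06 33.82
k 0.0058 d 0.0070 fN 0.17 fA 0.49 fY 0.38 mY -0.05 34.27
k 0.0058 d 0.0080 fN 0.47 fA 0.52 fY 0.43 mY -0.04 34.72
k 0.0058 d 0.0090 fN 0.64 fA 0.49 fY 1.29 mY -0.03 35.17
k 0.0058 d 0.0100 fN 0.63 fA 0.03 fY 0.62 mY -0.04 35.62
k 0.0058 d 0.0110 fN 0.03 fA 0.70 fY 0.51 mY -0.04 36.07
k 0.0058 d 0.0120 fN 0.72 fA 0.44 fY 0.41 mY -0.05 36.52
k 0.0058 d 0.0130 fN 0.52 fA 0.20 fY 0.41 mY -0.04 36.97
k 0.0058 d 0.0140 fN 0.52 fA 0.04 fY 1.14 mY -0.04 37.42
```

Run:
```python
from h import *
v=np.load("v.npy");tcp=lambda c:c-R.from_rotvec(OR).apply(v)
st=CEN+.009*AX; f0,m0=np.load("f0.npy"); k,d=np.load("d.npy")
def meas(n=5):
    F=[]
    for _ in range(n): sleep(.03);s=get_state();F.append(np.r_[s["contact_force"]-f0,s["wrist_torque"]-m0])
    return np.mean(F,0),s
def go(k,d):
    move_l(tcp(st+k*N-d*AX),.02); F,s=meas(); f=F[:3]
    print("k %.4f d %.4f fN %.2f fA %.2f fY %.2f mY %.2f"%(k,d,f@N,f@AX,f@Y,F[3:]@Y),round(s["clock"],2)); return f
for _ in range(10):
    d+=.001; f=go(k,d)
    if f@AX>2.6: break
np.save("d.npy",[k,d])
T=grab_frame("top");cv2.imwrite("pics/c7.png",cv2.resize(T["img"][220:310,330:430],(800,600),interpolation=2)[:,:,::-1])
```

```text
k 0.0058 d 0.0150 fN 0.49 fA 0.05 fY 0.82 mY -0.05 37.83
k 0.0058 d 0.0160 fN 0.93 fA 0.12 fY 0.82 mY -0.05 38.25
k 0.0058 d 0.0170 fN 0.60 fA 0.14 fY 0.99 mY -0.03 38.67
k 0.0058 d 0.0180 fN 0.52 fA 0.18 fY 0.56 mY -0.03 39.08
k 0.0058 d 0.0190 fN 0.19 fA 0.24 fY 0.57 mY -0.05 39.5
k 0.0058 d 0.0200 fN 0.42 fA 0.33 fY 0.68 mY -0.04 39.92
k 0.0058 d 0.0210 fN 0.17 fA 0.67 fY 0.87 mY -0.11 40.33
k 0.0058 d 0.0220 fN 0.04 fA 1.84 fY 0.80 mY -0.25 40.75
k 0.0058 d 0.0230 fN 0.57 fA 1.99 fY 0.52 mY -0.35 41.17
k 0.0058 d 0.0240 fN 0.15 fA 5.82 fY 0.72 mY -0.91 41.58
```

View pics/c7.png

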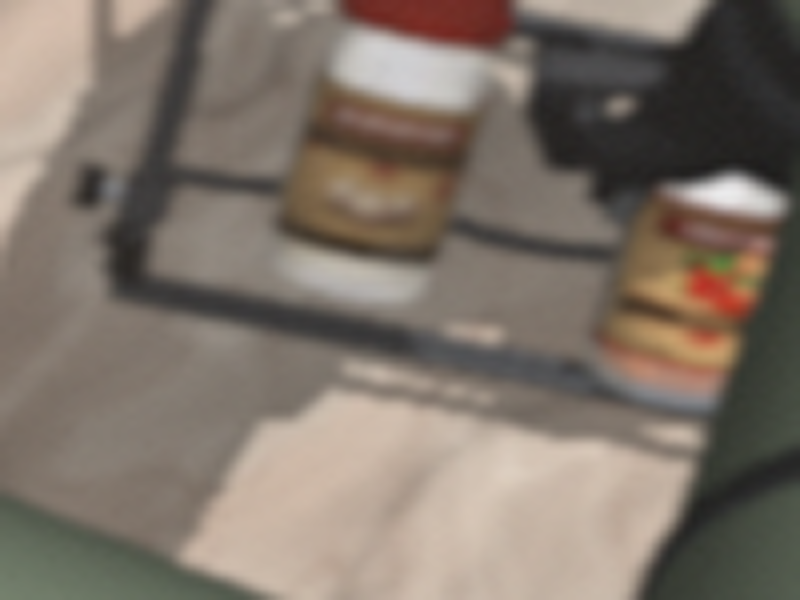

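The rail signature is clear: a soft rise from d = 20.5 mm, firm at 24 mm. The picture shows the foot over the front rail at crop (655,385). I ease back into the soft zone, settle on the wires, release and retreat.

Run:
```python
from h import *
v=np.load("v.npy");tcp=lambda c:c-R.from_rotvec(OR).apply(v)
st=CEN+.009*AX; f0,m0=np.load("f0.npy"); k,d=np.load("d.npy")
def go(k,d,n=5):
    move_l(tcp(st+k*N-d*AX),.02); F=[]
    for _ in range(n): sleep(.03);F.append(get_state()["contact_force"]-f0)
    f=np.mean(F,0);print("k %.4f d %.4f fN %.2f fA %.2f fY %.2f"%(k,d,f@N,f@AX,f@Y),round(get_state()["clock"],2)); return f
d=.0224; f=go(k,d)
for _ in range(6):
    if f@N>1.5: break
    k-=.0005; f=go(k,d)
let_go();sleep(.2);s=get_state();print(s["contact_force"],s["finger_gap"])
p=s["position"]; print(move_l(p-.09*TR,.1,until_force=6))
print(get_state()["contact_force"],get_state()["clock"])
q=get_state()["q"].copy();q[0]=-1.2;q[1]-=.25;set_joints(q)
T,S=grab_frame("top"),grab_frame("scene");print(get_state()["clock"])
c=np.hstack([cv2.resize(T["img"][190:310,325:505],(540,360),interpolation=2),cv2.resize(S["img"][180:300,320:400],(240,360))]);cv2.imwrite("pics/c8.png",c[:,:,::-1])
```

```text
k 0.0058 d 0.0224 fN 0.85 fA 3.21 fY 0.66 42.05
k 0.0053 d 0.0224 fN 4.79 fA 1.60 fY 0.31 42.47
[0.20490599 0.93735138 0.79325997] 0.9999541787640541
False
[-0.48709286  0.15635348  0.24221289] 44.2167
46.2083
```

View pics/c8.png

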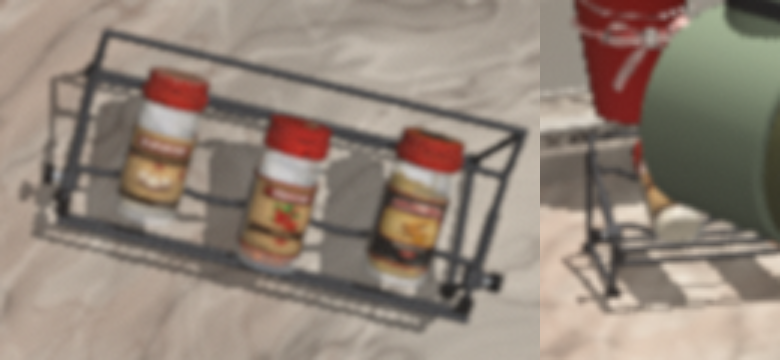

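The jar lies in the middle place at crop (285,190), parallel to the others, cap up the slope, with its foot at the front rail. The other jars are unmoved and the arm is clear.

```bash
python3 -c "
from cell import *
print(sign_off())"
```

```text
the job is handed in; nothing more can be done
None
```

I handed the job in at about 46 s: the red-capped jar was stood on the worktop, retaken round the glass and laid in the rack's empty middle place, cap up the slope, its foot felt against the front rail.

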